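# Fit a cover plate over the studs of a slotted block

### The job

Pick up the aluminium cover plate by its rib and fit it over the two studs that stand in the slot of the grey block. Nobody measured where along the slot the studs were locked, so you will have to find them by feel, sliding the plate lightly over the stud ends along the slot until its holes drop. Seat it gently, flush on the block, let go, and leave the other things on the bench alone.

Things in the scene. Friction and masses are not known exactly. Their poses are not given: they have to be found in the camera images.
- plate: Loose aluminium plate, 130 (own x) x 64 (y) x 8 mm, 0.26-0.48 kg, flat on the bench. Two 14 mm through holes on its centre line at x = -40 and +40 mm. Mid-top stands a lifting rib 50 mm long (x), 14 mm thick (y), its top 48 mm above the underside: grip across its thickness from above. Origin: centre of the underside, z up. A half turn makes no difference.
- block: Grey block fixed to the bench, 190 (own x) x 84 (y) x 45 mm high. Origin: centre of its underside, z up. A slot 16 mm wide, 25 deep runs along x at y = 0. A dark strip locked hard in it carries two upright steel studs. With the plate home, its underside lies on the block's top (z = 45 mm).
- slot_mid (a point): Middle of the slot's mouth, in the block's top face; axes as the block. The studs (12 mm round, 1 mm chamfer, 80 mm apart along x, y = 0, ends 14 mm above this face) are locked so that the middle of the pair lies anywhere from x = -22 to +22 mm of this point; the offset differs each time, is not in any pose, and does not yield to gentle forces.
- water_bottle: Bystander: clear bottle, 62 mm diameter, 190 mm tall, standing beyond the work. Origin: centre of its base.
- carton: Bystander: cardboard carton, 90 x 110 x 70 mm high, to the left. Origin: centre of its underside.
- wrench: Bystander: steel wrench, 180 mm long, lying flat to the right. Origin: its middle, on the underside.
- fitting: Bystander: brass hose fitting, 38 mm diameter, 44 mm tall, standing at the far left. Origin: centre of its underside.
There are look-alikes about, which are no part of the job. Leave any red look-alike of the plate alone.

How it is judged (in metres and radians):
At the end, for the whole second after the job is handed in: The plate lies flush on the block with both studs through its holes: underside within 2.5 mm of the block's top, level within 0.03 rad, lined up with the slot (within 27 mm of the block's middle along it, 6 mm across it, 0.08 rad), released and at rest (z of plate in the frame of block between 0.0425 and 0.0475 m and x of plate in the frame of block between -0.027 and 0.027 m and y of plate in the frame of block between -0.006 and 0.006 m and angle between plate's own z axis and vertical below 0.03 rad and angle between the x axis of plate and the x axis of block, either way round below 0.08 rad and linear speed of plate below 0.02 m/s); the robot touches nothing.
It fails at once if the plate is pressed, knocked or dropped on the block or its studs with more than 40 N (contact force between plate and block above 40 N).
It fails at once if the robot itself pushes the block or its studs with more than 20 N (contact force between any of the fingers, the arm and block above 20 N).
It fails at once if a bystander is shifted by more than 30 mm (distance of any of water_bottle, carton, wrench, fitting from where it was at the start of the episode above 0.03 m).
It also fails if it takes over 72 s, if anything falls off the work surface, if the arm or the gripper's body presses on something with over 40 N, if the wrist force passes 120 N, or if a joint passes its speed limit or range.

### The arm

A 6-joint arm with a two-finger parallel gripper is mounted at the origin on the work surface. World frame = base frame: x ahead of the robot, y to its left, z up, the work surface at z = 0. Lengths are in mm, angles in degrees, forces in N, time in s.
With the tool pointing down it reaches from about 250 to 725 mm from the base axis. Payload 4 kg.
Tool frame: the origin (TCP) lies midway between the tips of the shut fingers; the grasp point (between the pads) lies manip.grip_point_offset behind it (manip.grip_point_offset is the distance from the TCP to the grasp point, in mm); x points along the fingers, y is the direction in which the jaws open and shut, and the axes are right-handed (so a half turn about x gives the same grasp; the last joint's range is limited). The gripper opens to 85 mm and grips with 20 to 120 N. Pads are 22 mm wide; open, the fingers measure 114 mm over their backs; the gripper's body (76 mm by 85 mm) begins 54 mm behind the grasp point. The pads swing forward as they close: fully open they stand 13 mm farther back than shut.
Start: joints at [77.349, 13.785, 0.286, 76.501, 0, 90], TCP at [109.503, 487.861, 231.306] pointing down, gripper open.
Joint ranges: [-155.79, 155.79], [-60.16, 107.12], [-62.33, 73.08], [-114, 123.19], [-81.49, 82.49], [-180, 180]. Speed limits (degrees/s): [159.86, 159.86, 180, 180, 180, 180].

### API

Orientations are given as a 3x3 rotation matrix whose columns are the frame's x, y, z axes.
In Python, from cell import manip, imaging gives the robot as it stands.
- The arm moves only by the tool carry_out, never from a script. Its argument "increments" is a list that holds one entry, the list of rows, each a list of 7 numbers: the shift along the world's x, y, z in units of 0.3 m (1.0 is 0.3 m), then the turn, a rotation vector about the world's x, y, z in units of pi/4 rad (1.0 is pi/4 rad), then the gripper's target within -1 to 1 (fully open at 1, half-way at 0, shut at -1). A call has 1 to 10 rows; each row is the pose to reach, as a shift and turn from the pose commanded when the call began; what a row does not reach only later rows make up. A row lasts 1/12 s, in which the tool goes at most 41.7 mm and 7.16 degrees, less where a joint would pass 70% of its speed; a pose out of reach is approached as far as the arm can. A call with a number of a shift or a turn outside -1 to 1 is refused whole. A call with a gripper value outside its range is refused whole. The fingers move at their own pace and stop on an object; "newtons" is the grip in N (left out, the last holds). Time passes only in rows, so rows that repeat a pose let the fingers close. It gives the time, the measured TCP pose, the force and the opening at its end, in the units of the state.
- manip.sense(): the state, without advancing time (a new reading comes with each control period).
- imaging.read_camera(name): name is "side" or "top" or "wrist"; returns a dict with "img" (400x640x3 uint8, red, green, blue), "vertical_fov" (degrees; the focal length in pixels is half the picture's height over the tangent of half this angle, whatever the lens; pixels are square), "cx", "cy" (the principal point, pixels), "origin" and "attitude" of the camera in the world. Camera axes: x right, y down, z forward; pixel columns grow to the right and rows downward; lengths in mm; the calibration is good to about 2 mm. The wrist camera is an equidistant fisheye: a pixel r from the principal point sees the ray r / f radians off the axis. A picture is of the moment at which its call begins. There is no depth.
- manip.sign_off(): hands the job in, once; it reports no verdict.
The state is a dict: "clock": time; "joints": joint angles; "dq": joint speeds; "effort": joint torques, N m; "position": TCP position; "tool_rot": TCP orientation; "wrist_force": force on the tool from outside, world axes, zero at the start; "wrist_torque": the same for the moment, N m; "width": opening from 0.0 (shut) to 1.0 (fully open).
Only numpy, scipy, OpenCV 4.12 (cv2) and the standard library are available. Lean on these libraries where they do the work, as an engineer would, in place of code of your own. Each camera call takes 0.05 s, during which the arm holds its last target.

## Working session

There is one attempt and no reset: what is moved stays moved. The work goes in short steps, Python scripts to look and compute and a tool call to move; the robot and the scene stay as the last step left them, time stands still between calls to the robot, and variables do not carry over. Pictures are saved under pics/ and viewed, and the job is handed in when it is done.

Besides the shell and the picture viewer there is one more tool, called as name([rows], argument=value, ...), one row to a line, values as JSON. carry_out: Moves the arm, as the interface text tells. Shifts and turns lie within -1 to 1; 1 stands for 0.3 m of shift or pi/4 rad of turn. Its arguments: {"type":"object","properties":{"increments":{"type":"array","items":{"type":"array","items":{"type":"array","items":{"type":"number"}}}},"newtons":{"type":"number"}},"required":["increments"]}

```bash
ls; mkdir -p pics; python3 - <<'E'
from cell import manip, imaging
import cv2
s=manip.sense()
for k,v in s.items(): print(k,v)
print(manip.grip_point_offset)
for n in ["side","top","wrist"]:
    c=imaging.read_camera(n)
    cv2.imwrite(f"pics/{n}0.png",c["img"][:,:,::-1])
    print(n,{k:v for k,v in c.items() if k!="img"})
E
```

```text
pics
clock 0.0
joints [ 7.73497777e+01  1.38339325e+01  2.13677494e-01  7.64999899e+01
 -1.15796924e-04  9.00013597e+01]
dq [ 0.01275208  0.11934698 -0.00669403  0.06868105  0.01536066  0.03782294]
effort [-2.21436540e-04 -3.72314787e+01  2.52410710e+01  1.68673997e-02
 -2.00938325e-05 -2.44333599e-06]
position [109.36392963 487.25667513 230.39757917]
tool_rot [[-4.57633379e-04  2.19021266e-01  9.75719978e-01]
 [-2.04816589e-03  9.75717828e-01 -2.19021744e-01]
 [-9.99997798e-01 -2.09866804e-03  2.07083827e-06]]
wrist_force [0.28714061 0.28681688 0.49077167]
wrist_torque [-0.00215509 -0.0049613  -0.00948049]
width 0.9976181257481472
18.700000000000003
side {'vertical_fov': 54.56277159276752, 'cx': 319.545819923953, 'cy': 193.44853703649343, 'origin': array([474.69260932, 668.50524389, 837.31011043]), 'attitude': array([[-0.99204768, -0.08405445,  0.09368162],
       [-0.12486845,  0.75064996, -0.64879312],
       [-0.01578816, -0.65533159, -0.7551763 ]])}
top {'vertical_fov': 46.9957646881608, 'cx': 323.6782994141944, 'cy': 208.63331813421394, 'origin': array([ 415.60020774,    2.88473249, 1269.57307616]), 'attitude': array([[ 0.02452525, -0.99312074,  0.11449762],
       [-0.99966798, -0.02345778,  0.01066135],
       [-0.00790215, -0.11472107, -0.99336631]])}
wrist {'vertical_fov': 65.70646984690485, 'cx': 321.08374841686464, 'cy': 203.74079332142423, 'origin': array([ 31.77065035, 505.31285868, 373.95700315]), 'attitude': array([[ 0.21928359,  0.9282257 ,  0.30051916],
       [ 0.97566022, -0.20819344, -0.06886674],
       [-0.00135776,  0.30830593, -0.95128629]])}
```

View pics/top0.png

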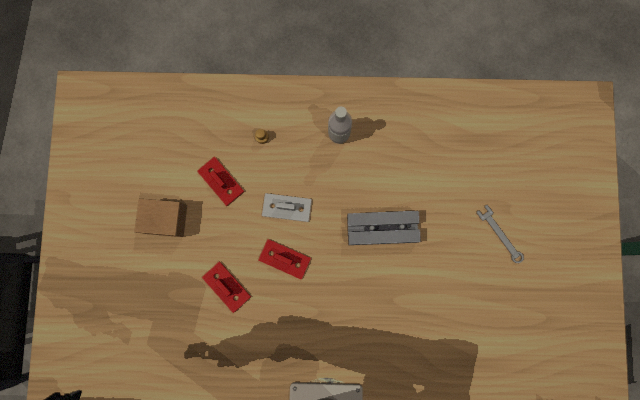

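View pics/side0.png

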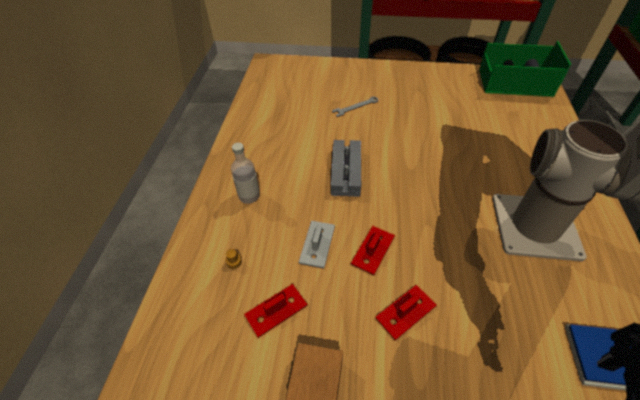

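View pics/wrist0.png

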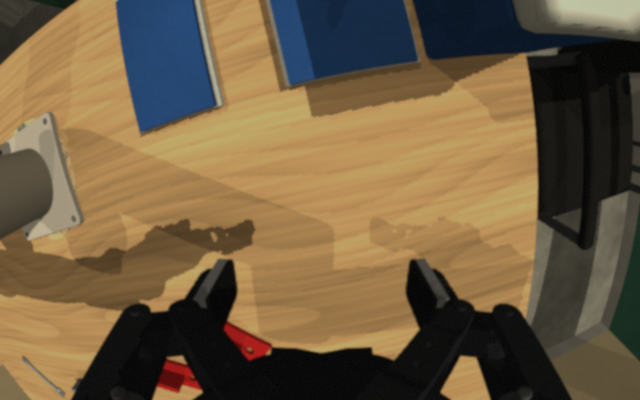

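The top view shows four plate shapes. One is aluminium at about (287,207). Three are red, at (221,181), (285,259) and (227,287). The aluminium one fits the description. The grey block is at (383,228). I'll confirm both in enlarged crops.

```bash
python3 - <<'E'
import cv2
t=cv2.imread("pics/top0.png"); s=cv2.imread("pics/side0.png")
cv2.imwrite("pics/t_pl.png",cv2.resize(t[185:230,250:325],None,fx=10,fy=10,interpolation=cv2.INTER_CUBIC))
cv2.imwrite("pics/t_bl.png",cv2.resize(t[200:255,338:430],None,fx=8,fy=8,interpolation=cv2.INTER_CUBIC))
cv2.imwrite("pics/s_pl.png",cv2.resize(s[130:275,290:370],None,fx=4,fy=4,interpolation=cv2.INTER_CUBIC))
E
```

```text
(no output)
```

View pics/t_pl.png

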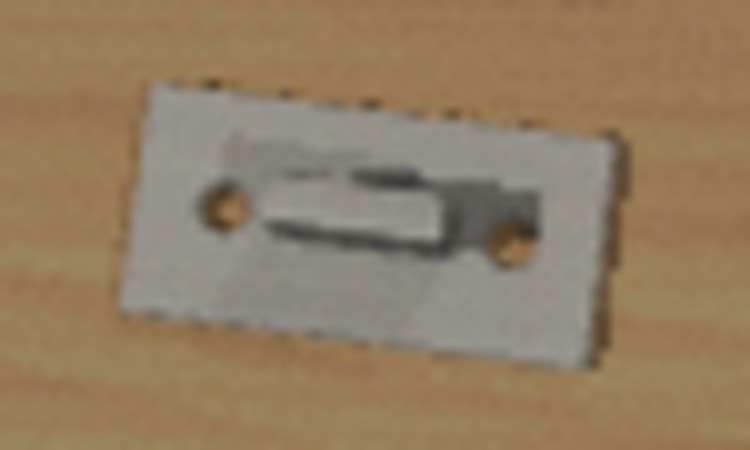

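View pics/t_bl.png

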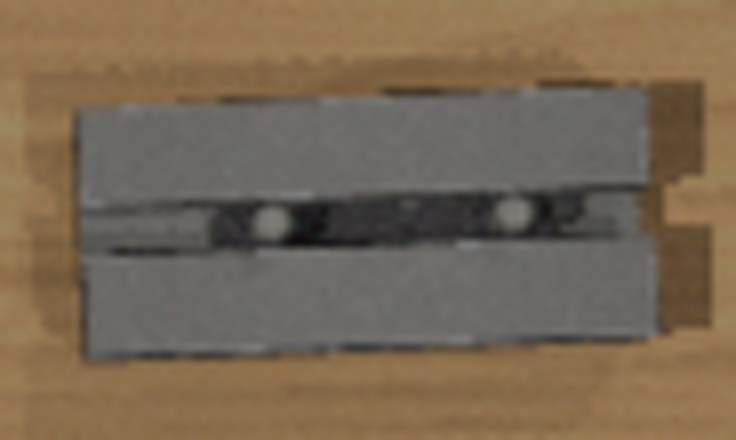

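View pics/s_pl.png

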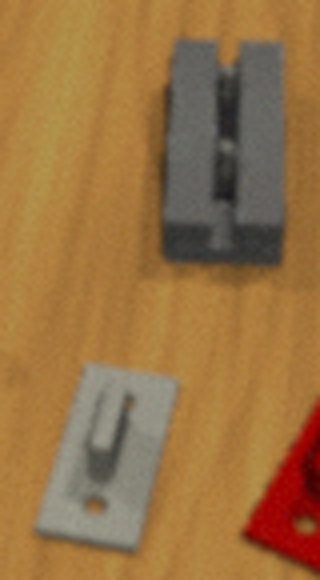

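The plate crop shows two holes at crop (226,207) and (512,243), with the rib between them. The block crop shows studs at about (271,223) and (515,212). I'll turn these into world positions.

```bash
cat > h.py <<'E'
import numpy as np
from cell import manip, imaging
def ray(c,u,v):
    f=200/np.tan(np.radians(c["vertical_fov"])/2)
    return c["attitude"]@np.array([(u-c["cx"])/f,(v-c["cy"])/f,1.])
def toz(c,u,v,z):
    d=ray(c,u,v);o=c["origin"];return o+d*(z-o[2])/d[2]
def proj(c,p):
    f=200/np.tan(np.radians(c["vertical_fov"])/2)
    q=c["attitude"].T@(np.asarray(p)-c["origin"]);return c["cx"]+f*q[0]/q[2],c["cy"]+f*q[1]/q[2]
def cr(u,v,k,ou,ov): return (u+.5)/k-.5+ou,(v+.5)/k-.5+ov
E
python3 - <<'E'
from h import *
np.set_printoptions(precision=1,suppress=True)
c=imaging.read_camera("top")
P=[toz(c,*cr(u,v,10,250,185),8) for u,v in [(153,83),(615,137),(593,365),(122,310)]]
print("plate",P,np.mean(P,0),[np.linalg.norm(P[i]-P[i-1]) for i in range(4)])
H=[toz(c,*cr(u,v,10,250,185),8) for u,v in [(226,207),(512,243)]]; print(H,np.mean(H,0),np.linalg.norm(H[0]-H[1]))
R=[toz(c,*cr(u,v,10,250,185),48) for u,v in [(272,180),(443,192),(440,242),(265,225)]]; print("rib",np.mean(R,0))
d=P[1]-P[0]+P[2]-P[3];print("ang",np.degrees(np.arctan2(d[1],d[0])))
d=H[1]-H[0];print("angH",np.degrees(np.arctan2(d[1],d[0])))
B=[toz(c,*cr(u,v,8,338,200),45) for u,v in [(78,108),(645,88),(657,335),(88,357)]]
print("block",B,np.mean(B,0),[np.linalg.norm(B[i]-B[i-1]) for i in range(4)])
d=B[1]-B[0]+B[2]-B[3];print("ang",np.degrees(np.arctan2(d[1],d[0])))
S=[toz(c,*cr(u,v,8,338,200),59) for u,v in [(271,223),(515,212)]]; print("studs",S,np.mean(S,0),np.linalg.norm(S[0]-S[1]))
d=S[1]-S[0];print("angS",np.degrees(np.arctan2(d[1],d[0])))
c2=imaging.read_camera("side")
for nm,p in [("plate",np.mean(P,0)),("block",np.mean(B,0)),("s0",S[0]),("s1",S[1]),("h0",H[0]),("h1",H[1])]: print(nm,[(x) for x in proj(c2,p)])
E
```

```text
plate [array([601.2, 180.7,   8. ]), array([589.1,  52.1,   8. ]), array([525.6,  56.4,   8. ]), array([537.8, 186.8,   8. ])] [563.4 119.    8. ] [np.float64(63.744444407542915), np.float64(129.1706521096734), np.float64(63.612342484233245), np.float64(130.93873167561054)]
[array([567.1, 159.1,   8. ]), array([558.9,  79.7,   8. ])] [563.  119.4   8. ] 79.82770998619684
rib [562.3 119.6  48. ]
ang -95.34633574932536
angH -95.85875892782636
block [array([546.3, -47.5,  45. ]), array([ 557.5, -236.8,   45. ]), array([ 475.2, -240.8,   45. ]), array([463.3, -52.4,  45. ])] [ 510.6 -144.4   45. ] [np.float64(83.14310502327855), np.float64(189.61150170409272), np.float64(82.45974960351091), np.float64(188.84233500701907)]
ang -86.50668842937627
studs [array([ 508.2, -111.1,   59. ]), array([ 513.8, -191.3,   59. ])] [ 511.  -151.2   59. ] 80.39890933505019
angS -86.04132399400012
plate [np.float64(317.06821452597063), np.float64(241.77751525919882)]
block [np.float64(346.47697295903123), np.float64(161.17398540500417)]
s0 [np.float64(346.54320965891617), np.float64(165.86462399754575)]
s1 [np.float64(346.83005365803047), np.float64(146.65299678891336)]
h0 [np.float64(313.5456107161179), np.float64(255.04622272727144)]
h1 [np.float64(320.7145534392346), np.float64(229.4818534233517)]
```

carry_out([
  [[0.09, -0.075, 0, 0, 0, -0.115, 1], [0.19, -0.15, 0, 0, 0, -0.23, 1], [0.28, -0.225, 0, 0, 0, -0.345, 1], [0.375, -0.3, 0, 0, 0, -0.46, 1], [0.47, -0.375, 0, 0, 0, -0.575, 1], [0.56, -0.45, 0, 0, 0, -0.69, 1], [0.655, -0.525, 0, 0, 0, -0.805, 1], [0.75, -0.6, 0, 0, 0, -0.92, 1], [0.75, -0.6, 0, 0, 0, -0.92, 1]],
], newtons=60)

```text
clock: 1.0
position: [338.6, 304.3, 231.3]
tool_rot: [[0.002, 0.816, 0.579], [-0.002, 0.579, -0.816], [-1.0, 0.001, 0.003]]
wrist_force: [-0.5, 0.3, 0.2]
width: 1.003
```

carry_out([
  [[0.095, -0.08, 0, 0, 0, -0.115, 1], [0.19, -0.16, 0, 0, 0, -0.23, 1], [0.285, -0.235, 0, 0, 0, -0.345, 1], [0.38, -0.315, 0, 0, 0, -0.46, 1], [0.475, -0.395, -0.05, 0, 0, -0.575, 1], [0.57, -0.47, -0.1, 0, 0, -0.69, 1], [0.665, -0.55, -0.2, 0, 0, -0.805, 1], [0.76, -0.628, -0.3, 0, 0, -0.923, 1], [0.762, -0.63, -0.337, 0, 0, -0.923, 1], [0.762, -0.63, -0.337, 0, 0, -0.923, 1]],
])

```text
clock: 1.83
position: [561.8, 116.4, 124.9]
tool_rot: [[-0.008, 0.995, -0.1], [-0.002, -0.101, -0.995], [-1.0, -0.008, 0.003]]
wrist_force: [-1.2, -0.0, 0.1]
width: 0.998
```

```bash
python3 - <<'E'
from h import *
import cv2
s=manip.sense(); print(s["position"],s["tool_rot"],s["joints"])
for n in ["side","top","wrist"]:
    c=imaging.read_camera(n); cv2.imwrite(f"pics/{n}1.png",c["img"][:,:,::-1])
print(c["origin"],c["attitude"],c["cx"],c["cy"])
E
```

```text
[561.78265853 116.36095699 124.86986647] [[-0.00810941  0.99490512 -0.10048901]
 [-0.00208354 -0.10050891 -0.99493398]
 [-0.99996495 -0.00785896  0.00288799]] [ 1.17140228e+01  2.61136520e+01  1.79549066e+00  6.61610394e+01
 -2.25584330e-02  1.07482122e+02]
[569.71778454 197.86455346 272.57463514] [[ 0.99520837 -0.09208301 -0.03287874]
 [-0.09773303 -0.94689037 -0.3063444 ]
 [-0.00292345  0.30808985 -0.95135277]] 321.08374841686464 203.74079332142423
```

View pics/wrist1.png

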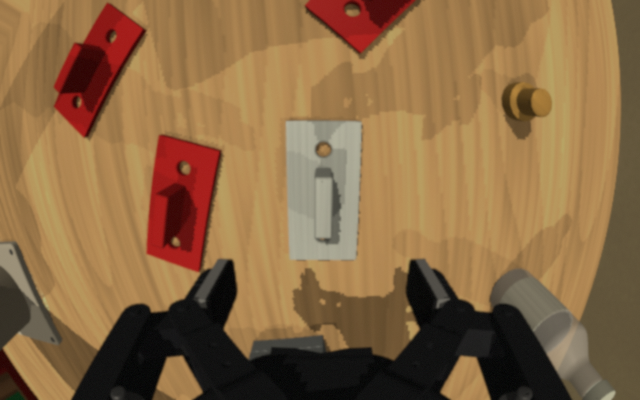

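The wrist view shows the aluminium plate upright in the picture, with its rib at about (323,207), centred between the fingers. As a cross-check, I'll measure it through the fisheye model.

```bash
cat >> h.py <<'E'
def wtoz(c,u,v,z):
    f=200/np.tan(np.radians(c["vertical_fov"])/2)
    x,y=u-c["cx"],v-c["cy"]; r=np.hypot(x,y); th=r/f
    d=c["attitude"]@np.array([np.sin(th)*x/r,np.sin(th)*y/r,np.cos(th)]);o=c["origin"];return o+d*(z-o[2])/d[2]
E
python3 - <<'E'
import cv2
t=cv2.imread("pics/wrist1.png")
cv2.imwrite("pics/w1c.png",cv2.resize(t[110:270,270:380],None,fx=3.5,fy=3.5,interpolation=cv2.INTER_CUBIC))
from h import *
np.set_printoptions(precision=1,suppress=True)
c=imaging.read_camera("wrist")
print(manip.sense()["position"])
P=[wtoz(c,u,v,8) for u,v in [(286,121),(362,121),(357,260),(289,259)]]
print(P,np.mean(P,0),[np.linalg.norm(P[i]-P[i-1]) for i in range(4)]);d=P[2]-P[1]+P[3]-P[0];print(np.degrees(np.arctan2(d[1],d[0])))
print(wtoz(c,324,149,8))
R=[wtoz(c,u,v,48) for u,v in [(316,170),(332,170),(331,239),(315,239)]];print(R,np.mean(R,0))
E
```

```text
[563.2 119.9 131.5]
[array([538.8, 189.7,   8. ]), array([603.4, 183.5,   8. ]), array([590.7,  52.2,   8. ]), array([524.9,  59.8,   8. ])] [564.5 121.3   8. ] [np.float64(130.67862240846654), np.float64(64.8964170535792), np.float64(131.94122173014463), np.float64(66.23845146727773)]
-95.8158590291679
[568.8 162.1   8. ]
[array([561.5, 152.5,  48. ]), array([573.4, 151.3,  48. ]), array([567.7,  95.6,  48. ]), array([555. ,  96.8,  48. ])] [564.4 124.   48. ]
```

View pics/w1c.png

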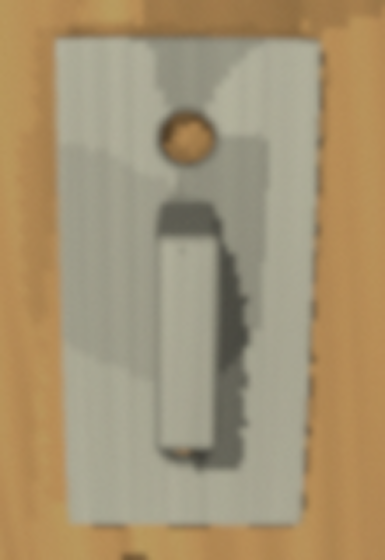

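carry_out([
  [[0, 0, -0.09, 0, 0, 0, 1], [0, 0, -0.18, 0, 0, 0, 1], [0, 0, -0.26, 0, 0, 0, 1], [0, 0, -0.33, 0, 0, 0, 1], [0, 0, -0.37, 0, 0, 0, 1], [0, 0, -0.387, 0, 0, 0, 1], [0, 0, -0.387, 0, 0, 0, 1], [0, 0, -0.387, 0, 0, 0, 1]],
])

```text
clock: 2.7
position: [563.9, 119.8, 15.8]
tool_rot: [[0.003, 0.995, -0.096], [0.001, -0.096, -0.995], [-1.0, 0.002, -0.001]]
wrist_force: [-0.2, 0.1, 0.4]
width: 0.998
```

carry_out([
  [[0, 0, 0, 0, 0, 0, -1], [0, 0, 0, 0, 0, 0, -1], [0, 0, 0, 0, 0, 0, -1], [0, 0, 0, 0, 0, 0, -1], [0, 0, 0, 0, 0, 0, -1], [0, 0, 0, 0, 0, 0, -1], [0, 0, 0, 0, 0, 0, -1], [0, 0, 0, 0, 0, 0, -1], [0, 0, 0, 0, 0, 0, -1], [0, 0, 0, 0, 0, 0, -1]],
], newtons=60)

```text
clock: 3.53
position: [563.5, 118.8, 14.4]
tool_rot: [[0.001, 0.995, -0.097], [0.0, -0.097, -0.995], [-1.0, 0.001, -0.0]]
wrist_force: [0.3, -0.3, 3.6]
width: 0.155
```

Opening 0.155, about 13 mm, so the rib is held. Next I lift.

carry_out([
  [[0, 0, 0.04, 0, 0, 0, -1], [0, 0, 0.1, 0, 0, 0, -1], [0, 0, 0.18, 0, 0, 0, -1], [0, 0, 0.26, 0, 0, 0, -1], [0, 0, 0.34, 0, 0, 0, -1], [0, 0, 0.4, 0, 0, 0, -1], [0, 0, 0.4, 0, 0, 0, -1], [0, 0, 0.4, 0, 0, 0, -1], [0, 0, 0.4, 0, 0, 0, -1]],
])

```text
clock: 4.28
position: [561.7, 118.6, 132.0]
tool_rot: [[-0.004, 0.995, -0.097], [-0.001, -0.097, -0.995], [-1.0, -0.004, 0.001]]
wrist_force: [0.2, -0.6, -3.8]
width: 0.159
```

```bash
python3 - <<'E'
from h import *
import cv2
s=manip.sense(); print(s["position"],s["wrist_force"],s["wrist_torque"],s["width"])
for n in ["side","wrist"]:
    c=imaging.read_camera(n); cv2.imwrite(f"pics/{n}2.png",c["img"][:,:,::-1])
E
```

```text
[561.69540922 118.59831208 132.02971397] [ 0.20442264 -0.58275805 -3.80874714] [-0.0452683   0.00382252 -0.0085214 ] 0.15921937398180278
```

View pics/wrist2.png

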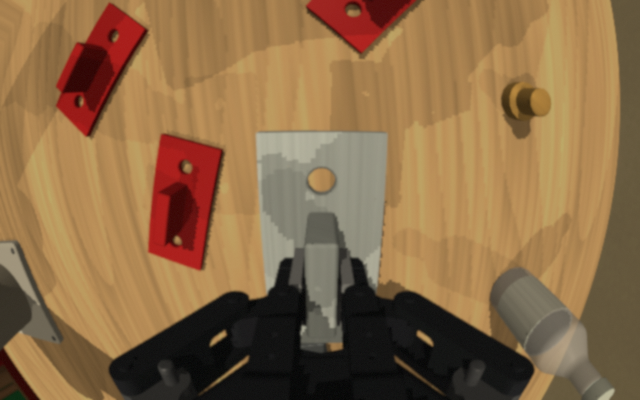

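View pics/side2.png

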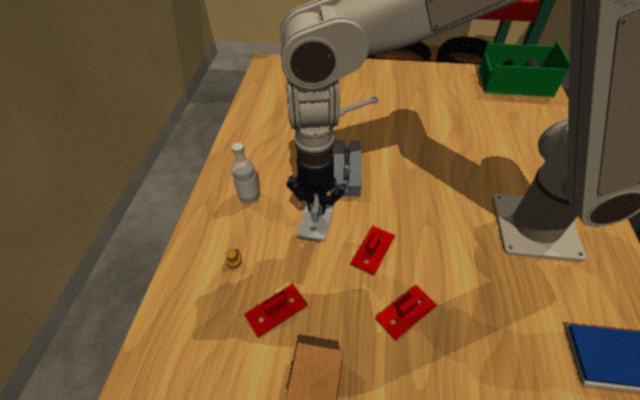

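The plate is held level, with its far hole at (321,180) in the wrist view. I'll work out where it sits relative to the TCP.

```bash
python3 - <<'E'
from h import *
import cv2
np.set_printoptions(precision=1,suppress=True)
t=cv2.imread("pics/wrist2.png")
cv2.imwrite("pics/w2c.png",cv2.resize(t[120:300,245:400],None,fx=3.5,fy=3.5,interpolation=cv2.INTER_CUBIC))
s=manip.sense();c=imaging.read_camera("wrist");s=manip.sense()
R=s["tool_rot"];p=s["position"];print(p)
zt=p[2]-14.2+8
for n,u,v in [("hole",321,180),("c1",257,132),("c2",386,132)]:
    q=wtoz(c,u,v,zt)-p; print(n,q, "along x_pl(-z_tool)",-q@R[:,2],"jaw",q@R[:,1])
E
```

```text
[561.6 118.6 131.9]
hole [ 3.4 43.2 -6.2] along x_pl(-z_tool) 43.369904158445266 jaw -0.8356526218480418
c1 [-25.3  70.5  -6.2] along x_pl(-z_tool) 67.66757837562109 jaw -31.96770374650648
c2 [37.2 64.4 -6.2] along x_pl(-z_tool) 67.68235696536875 jaw 30.75545981343086
```

View pics/w2c.png

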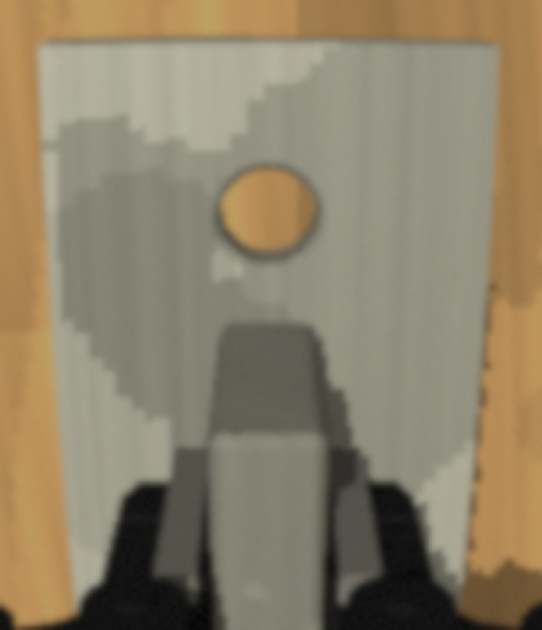

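carry_out([
  [[-0.01, -0.04, 0, 0, 0, 0.02, -1], [-0.03, -0.13, 0, 0, 0, 0.05, -1], [-0.05, -0.24, 0, 0, 0, 0.08, -1], [-0.07, -0.36, 0, 0, 0, 0.11, -1], [-0.09, -0.48, 0, 0, 0, 0.14, -1], [-0.115, -0.6, -0.02, 0, 0, 0.17, -1], [-0.135, -0.71, -0.04, 0, 0, 0.19, -1], [-0.155, -0.8, -0.06, 0, 0, 0.206, -1], [-0.165, -0.87, -0.08, 0, 0, 0.206, -1], [-0.17, -0.909, -0.1, 0, 0, 0.206, -1]],
])

```text
clock: 5.27
position: [510.7, -156.2, 102.7]
tool_rot: [[-0.002, 0.998, 0.061], [-0.0, 0.061, -0.998], [-1.0, -0.002, 0.0]]
wrist_force: [0.9, 0.0, -2.4]
width: 0.152
```

carry_out([
  [[0, 0, 0, 0, 0, 0, -1], [0, 0, 0, 0, 0, 0, -1], [0, 0, 0, 0, 0, 0, -1], [0, 0, 0, 0, 0, 0, -1], [0, 0, 0, 0, 0, 0, -1], [0, 0, 0, 0, 0, 0, -1]],
])

```text
clock: 5.77
position: [512.6, -152.9, 104.4]
tool_rot: [[0.001, 0.998, 0.066], [-0.0, 0.066, -0.998], [-1.0, 0.001, 0.0]]
wrist_force: [-1.1, -0.9, -2.1]
width: 0.155
```

```bash
python3 - <<'E'
from h import *
import cv2
np.set_printoptions(precision=4,suppress=True)
s=manip.sense(); print(s["position"],s["tool_rot"],s["wrist_force"],s["wrist_torque"],s["width"])
for n in ["side","top","wrist"]:
    c=imaging.read_camera(n); cv2.imwrite(f"pics/{n}3.png",c["img"][:,:,::-1])
t=cv2.imread("pics/top3.png"); s=cv2.imread("pics/side3.png"); w=cv2.imread("pics/wrist3.png")
a=cv2.resize(t[180:270,330:440],(660,540),interpolation=cv2.INTER_CUBIC)
cv2.imwrite("pics/t3c.png",a)
cv2.imwrite("pics/s3c.png",cv2.resize(s[110:210,290:400],(660,600),interpolation=cv2.INTER_CUBIC))
E
```

```text
[ 512.5649 -152.8961  104.4244] [[ 0.0006  0.9978  0.066 ]
 [-0.      0.066  -0.9978]
 [-1.      0.0006  0.0001]] [-1.1141 -0.8679 -2.142 ] [-0.0463  0.023  -0.0657] 0.15457900800503266
```

View pics/wrist3.png

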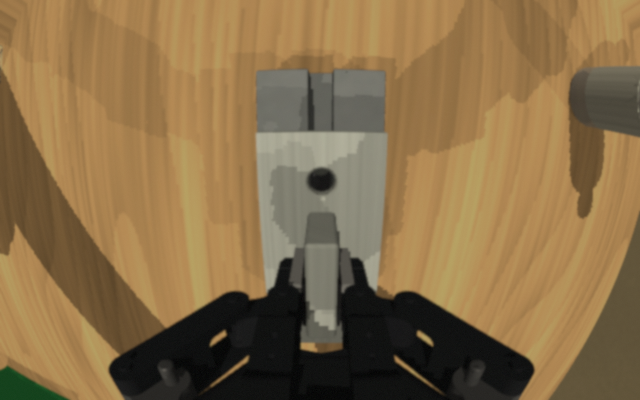

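View pics/s3c.png

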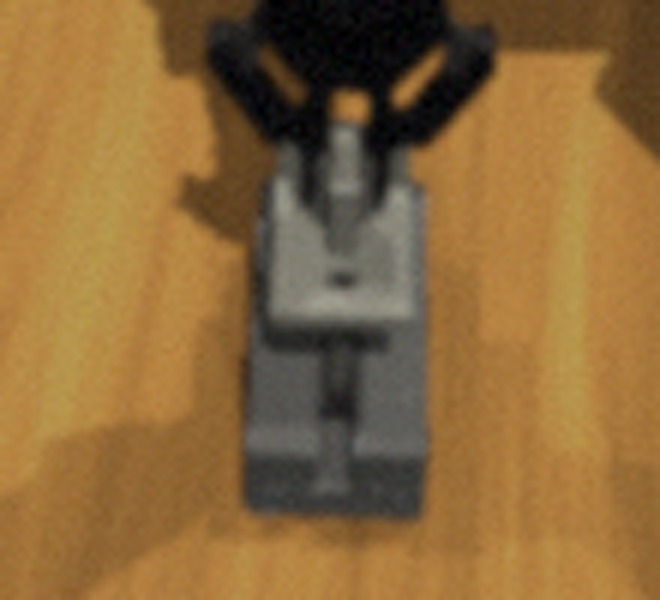

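The wrist view shows the plate over the block, the slot mouth at about u=310–333 and the hole at (321,180). I'll measure the lateral alignment and yaw.

```bash
python3 - <<'E'
import cv2
t=cv2.imread("pics/wrist3.png")
cv2.imwrite("pics/w3c.png",cv2.resize(t[60:210,245:400],None,fx=5,fy=4,interpolation=cv2.INTER_CUBIC))
E
```

```text
(no output)
```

View pics/w3c.png

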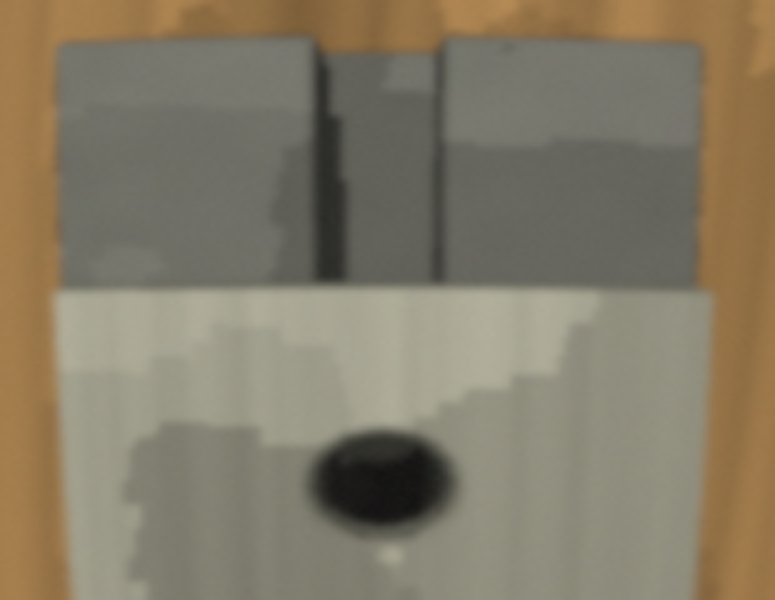

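```bash
python3 - <<'E'
from h import *
np.set_printoptions(precision=1,suppress=True)
c=imaging.read_camera("wrist");s=manip.sense();R=s["tool_rot"];p=s["position"];print(p)
g=lambda u,v:((u+.5)/5-.5+245,(v+.5)/4-.5+60)
def L(n,u,v,z):
    q=wtoz(c,*g(u,v),z)-p; print(n,wtoz(c,*g(u,v),z),"along",round(-q@R[:,2],1),"jaw",round(q@R[:,1],1))
zt=p[2]-14.2+8
L("hole",382,480,zt);L("c1",55,290,zt);L("c2",711,290,zt)
L("blkL",58,44,45);L("blkR",702,42,45);L("blkLn",60,285,45);L("blkRn",697,285,45)
L("slL",313,40,45);L("slR",443,40,45);L("slLn",313,280,45);L("slRn",440,280,45)
E
```

```text
[ 512.3 -153.5  104.3]
hole [ 508.9 -109.8   98.1] along 43.8 jaw -0.5
c1 [475.6 -87.8  98.1] along 67.9 jaw -32.4
c2 [539.4 -83.7  98.1] along 67.9 jaw 31.6
blkL [463.1 -51.8  45. ] along 104.7 jaw -42.5
blkR [546.4 -46.   45. ] along 105.0 jaw 41.0
blkLn [465.2 -91.9  45. ] along 64.6 jaw -43.0
blkRn [549.1 -86.4  45. ] along 64.5 jaw 41.1
slL [496.2 -50.2  45. ] along 104.2 jaw -9.3
slR [512.8 -49.1  45. ] along 104.1 jaw 7.3
slLn [498.6 -89.5  45. ] along 64.7 jaw -9.5
slRn [515.1 -88.5  45. ] along 64.7 jaw 7.1
```

Plate against slot: about 0.5 mm off laterally, yaw within 0.3°. The studs measure 6.8 mm from the block centre towards −y, and the plate centre sits about 6.9 mm that way. Now I descend to just above the stud ends.

carry_out([
  [[-0.0017, 0, -0.02, 0, 0, 0, -1], [-0.0017, 0, -0.05, 0, 0, 0, -1], [-0.0017, 0, -0.07, 0, 0, 0, -1], [-0.0017, 0, -0.085, 0, 0, 0, -1], [-0.0017, 0, -0.09, 0, 0, 0, -1], [-0.0017, 0, -0.09, 0, 0, 0, -1], [-0.0017, 0, -0.09, 0, 0, 0, -1], [-0.0017, 0, -0.09, 0, 0, 0, -1], [-0.0017, 0, -0.09, 0, 0, 0, -1], [-0.0017, 0, -0.09, 0, 0, 0, -1]],
])

```text
clock: 6.8
position: [511.9, -154.0, 77.5]
tool_rot: [[0.001, 0.998, 0.064], [-0.0, 0.064, -0.998], [-1.0, 0.001, 0.0]]
wrist_force: [0.0, -0.0, -2.3]
width: 0.156
```

carry_out([
  [[0, 0, -0.003, 0, 0, 0, -1], [0, 0, -0.003, 0, 0, 0, -1], [0, 0, -0.006, 0, 0, 0, -1], [0, 0, -0.006, 0, 0, 0, -1], [0, 0, -0.006, 0, 0, 0, -1]],
])

```text
clock: 7.22
position: [511.5, -153.8, 75.2]
tool_rot: [[-0.0, 0.998, 0.064], [0.0, 0.064, -0.998], [-1.0, -0.0, -0.0]]
wrist_force: [0.5, 1.3, -2.5]
width: 0.154
```

carry_out([
  [[0, 0, -0.003, 0, 0, 0, -1], [0, 0, -0.003, 0, 0, 0, -1], [0, 0, -0.005, 0, 0, 0, -1], [0, 0, -0.005, 0, 0, 0, -1], [0, 0, -0.005, 0, 0, 0, -1]],
])

```text
clock: 7.63
position: [511.6, -153.8, 73.7]
tool_rot: [[-0.0, 0.998, 0.064], [0.0, 0.064, -0.998], [-1.0, -0.0, -0.0]]
wrist_force: [-0.3, -0.0, -3.7]
width: 0.156
```

carry_out([
  [[0, 0, -0.002, 0, 0, 0, -1], [0, 0, -0.004, 0, 0, 0, -1], [0, 0, -0.004, 0, 0, 0, -1], [0, 0, -0.004, 0, 0, 0, -1]],
])

```text
clock: 7.97
position: [511.5, -153.8, 72.5]
tool_rot: [[-0.0, 0.998, 0.064], [0.0, 0.064, -0.998], [-1.0, -0.0, -0.0]]
wrist_force: [-0.1, -0.1, -1.4]
width: 0.154
```

carry_out([
  [[0, 0, -0.002, 0, 0, 0, -1], [0, 0, -0.003, 0, 0, 0, -1], [0, 0, -0.003, 0, 0, 0, -1], [0, 0, -0.003, 0, 0, 0, -1]],
])

```text
clock: 8.3
position: [511.6, -153.8, 71.7]
tool_rot: [[-0.0, 0.998, 0.064], [0.0, 0.064, -0.998], [-1.0, -0.0, -0.0]]
wrist_force: [0.2, -0.8, -2.4]
width: 0.159
```

At 71.7 mm the underside should already be below the stud ends, and no contact shows. I keep going gently.

carry_out([
  [[0, 0, -0.002, 0, 0, 0, -1], [0, 0, -0.004, 0, 0, 0, -1], [0, 0, -0.004, 0, 0, 0, -1], [0, 0, -0.004, 0, 0, 0, -1]],
])

```text
clock: 8.63
position: [511.5, -153.8, 70.4]
tool_rot: [[-0.0, 0.998, 0.064], [0.0, 0.064, -0.998], [-1.0, -0.0, -0.0]]
wrist_force: [0.1, 0.7, -3.2]
width: 0.152
```

carry_out([
  [[0, 0, -0.002, 0, 0, 0, -1], [0, 0, -0.004, 0, 0, 0, -1], [0, 0, -0.004, 0, 0, 0, -1], [0, 0, -0.004, 0, 0, 0, -1]],
])

```text
clock: 8.97
position: [511.5, -153.8, 69.2]
tool_rot: [[-0.0, 0.998, 0.064], [0.0, 0.064, -0.998], [-1.0, -0.0, -0.0]]
wrist_force: [0.2, -0.2, -2.4]
width: 0.156
```

carry_out([
  [[0, 0, -0.003, 0, 0, 0, -1], [0, 0, -0.006, 0, 0, 0, -1], [0, 0, -0.01, 0, 0, 0, -1], [0, 0, -0.01, 0, 0, 0, -1], [0, 0, -0.01, 0, 0, 0, -1]],
])

```text
clock: 9.38
position: [511.5, -153.8, 66.1]
tool_rot: [[-0.0, 0.998, 0.064], [0.0, 0.064, -0.998], [-1.0, -0.0, -0.0]]
wrist_force: [0.2, 0.7, -2.8]
width: 0.155
```

carry_out([
  [[0, 0, -0.003, 0, 0, 0, -1], [0, 0, -0.006, 0, 0, 0, -1], [0, 0, -0.01, 0, 0, 0, -1], [0, 0, -0.01, 0, 0, 0, -1], [0, 0, -0.01, 0, 0, 0, -1]],
])

```text
clock: 9.8
position: [511.5, -153.8, 63.2]
tool_rot: [[-0.0, 0.998, 0.064], [0.0, 0.064, -0.998], [-1.0, -0.0, -0.0]]
wrist_force: [-1.0, -0.2, -2.0]
width: 0.158
```

```bash
python3 - <<'E'
from h import *
import cv2
c=imaging.read_camera("wrist");s=imaging.read_camera("side")
w=c["img"][60:240,245:400,::-1];cv2.imwrite("pics/w4c.png",cv2.resize(w,None,fx=3.3,fy=3.3,interpolation=cv2.INTER_CUBIC))
x=s["img"][110:210,290:400,::-1];cv2.imwrite("pics/s4c.png",cv2.resize(x,(660,600),interpolation=cv2.INTER_CUBIC))
E
```

```text
(no output)
```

View pics/w4c.png

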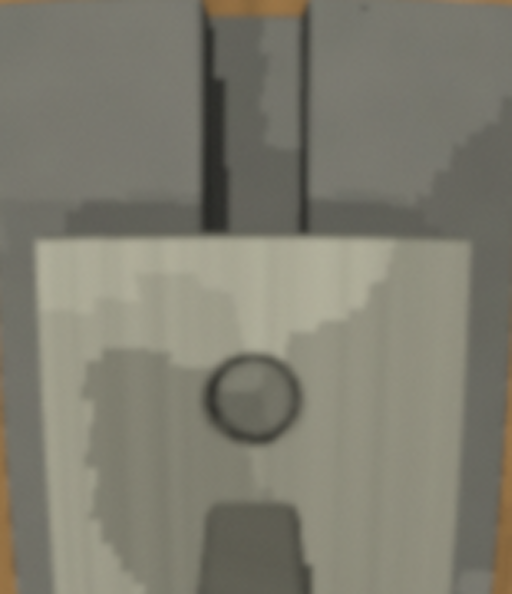

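View pics/s4c.png

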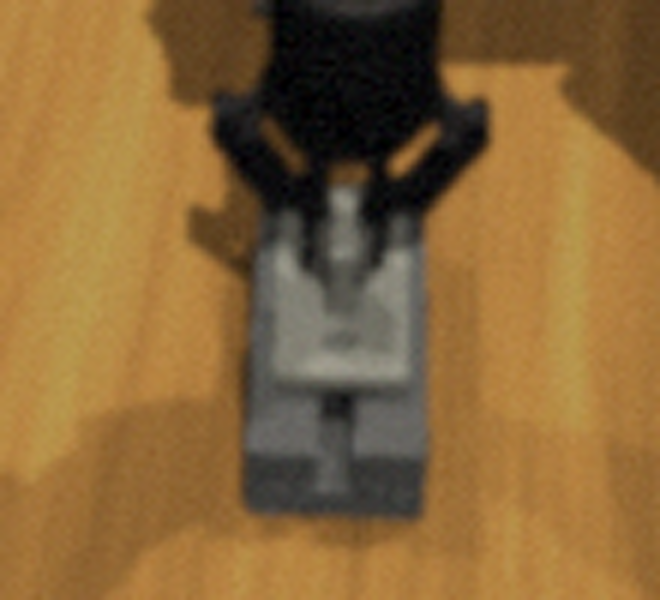

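The wrist crop shows the bright stud centred in the hole at crop (253,398). Next I seat the plate.

carry_out([
  [[0, 0, -0.003, 0, 0, 0, -1], [0, 0, -0.006, 0, 0, 0, -1], [0, 0, -0.009, 0, 0, 0, -1], [0, 0, -0.009, 0, 0, 0, -1], [0, 0, -0.009, 0, 0, 0, -1]],
])

```text
clock: 10.32
position: [511.5, -153.8, 60.5]
tool_rot: [[-0.0, 0.998, 0.064], [0.0, 0.064, -0.998], [-1.0, -0.0, -0.0]]
wrist_force: [0.6, -0.5, -4.6]
width: 0.155
```

carry_out([
  [[0, 0, -0.0015, 0, 0, 0, -1], [0, 0, -0.003, 0, 0, 0, -1], [0, 0, -0.003, 0, 0, 0, -1], [0, 0, -0.003, 0, 0, 0, -1]],
])

```text
clock: 10.65
position: [511.6, -153.8, 59.7]
tool_rot: [[-0.0, 0.998, 0.064], [0.0, 0.064, -0.998], [-1.0, -0.0, -0.0]]
wrist_force: [-0.3, -0.6, -3.5]
width: 0.157
```

carry_out([
  [[0, 0, -0.001, 0, 0, 0, -1], [0, 0, -0.002, 0, 0, 0, -1], [0, 0, -0.002, 0, 0, 0, -1], [0, 0, -0.002, 0, 0, 0, -1]],
])

```text
clock: 10.98
position: [511.7, -153.9, 59.4]
tool_rot: [[0.0, 0.998, 0.064], [-0.0, 0.064, -0.998], [-1.0, 0.0, 0.0]]
wrist_force: [-0.9, -0.4, 0.2]
width: 0.156
```

carry_out([
  [[0, 0, -0.001, 0, 0, 0, -1], [0, 0, -0.002, 0, 0, 0, -1], [0, 0, -0.002, 0, 0, 0, -1], [0, 0, -0.002, 0, 0, 0, -1]],
])

```text
clock: 11.32
position: [511.7, -153.9, 59.4]
tool_rot: [[0.001, 0.998, 0.064], [-0.0, 0.064, -0.998], [-1.0, 0.001, 0.0]]
wrist_force: [-2.5, 1.0, 4.8]
width: 0.157
```

Contact at z = 59.4 mm, with force up about 8 N and no more travel: seated. I relieve the press and open.

carry_out([
  [[0, 0, 0.0015, 0, 0, 0, -1], [0, 0, 0.0015, 0, 0, 0, 0], [0, 0, 0.0015, 0, 0, 0, 0.5], [0, 0, 0.0015, 0, 0, 0, 1], [0, 0, 0.0015, 0, 0, 0, 1], [0, 0, 0.0015, 0, 0, 0, 1], [0, 0, 0.0015, 0, 0, 0, 1], [0, 0, 0.0015, 0, 0, 0, 1], [0, 0, 0.0015, 0, 0, 0, 1], [0, 0, 0.0015, 0, 0, 0, 1]],
], newtons=20)

```text
clock: 12.15
position: [511.6, -153.8, 59.0]
tool_rot: [[0.0, 0.998, 0.064], [0.0, 0.064, -0.998], [-1.0, 0.0, -0.0]]
wrist_force: [0.7, -0.8, 0.5]
width: 1.003
```

carry_out([
  [[0, 0, 0.03, 0, 0, 0, 1], [0, 0, 0.1, 0, 0, 0, 1], [0, 0, 0.2, 0, 0, 0, 1], [0, 0, 0.3, 0, 0, 0, 1], [0, 0, 0.4, 0, 0, 0, 1], [-0.1, 0, 0.48, 0, 0, 0, 1], [-0.2, 0, 0.5, 0, 0, 0, 1], [-0.3, 0, 0.5, 0, 0, 0, 1], [-0.4, 0, 0.5, 0, 0, 0, 1], [-0.4, 0, 0.5, 0, 0, 0, 1]],
])

```text
clock: 12.98
position: [386.1, -153.0, 209.5]
tool_rot: [[-0.004, 0.998, 0.063], [0.001, 0.063, -0.998], [-1.0, -0.004, -0.001]]
wrist_force: [-0.6, 0.2, -0.4]
width: 0.997
```

carry_out([
  [[0, 0, 0, 0, 0, 0, 1], [0, 0, 0, 0, 0, 0, 1], [0, 0, 0, 0, 0, 0, 1], [0, 0, 0, 0, 0, 0, 1]],
])

```text
clock: 13.32
position: [392.6, -154.0, 209.1]
tool_rot: [[0.001, 0.998, 0.065], [-0.0, 0.065, -0.998], [-1.0, 0.0, 0.0]]
wrist_force: [-0.6, -0.7, -0.3]
width: 0.999
```

```bash
python3 - <<'E'
from h import *
import cv2
t=imaging.read_camera("top");s=imaging.read_camera("side");print(manip.sense()["position"],manip.sense()["clock"])
cv2.imwrite("pics/t5.png",t["img"][:,:,::-1])
cv2.imwrite("pics/t5c.png",cv2.resize(t["img"][200:255,338:430,::-1],None,fx=8,fy=8,interpolation=cv2.INTER_CUBIC))
cv2.imwrite("pics/s5c.png",cv2.resize(s["img"][110:210,290:400,::-1],(660,600),interpolation=cv2.INTER_CUBIC))
E
```

```text
[ 392.2780575  -153.83671142  208.76516741] 13.4167
```

View pics/t5c.png

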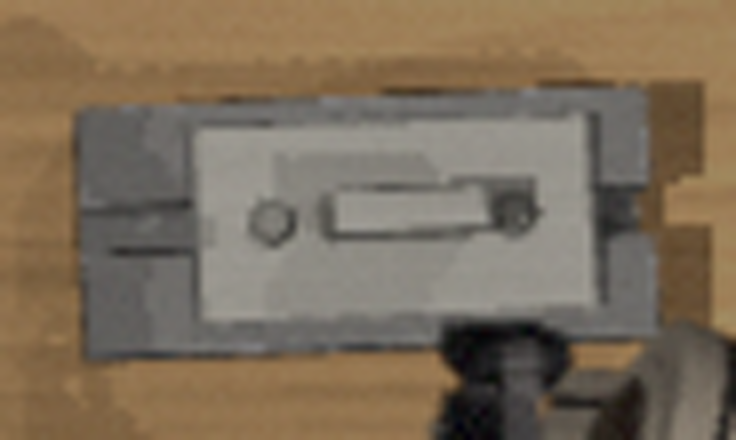

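View pics/s5c.png

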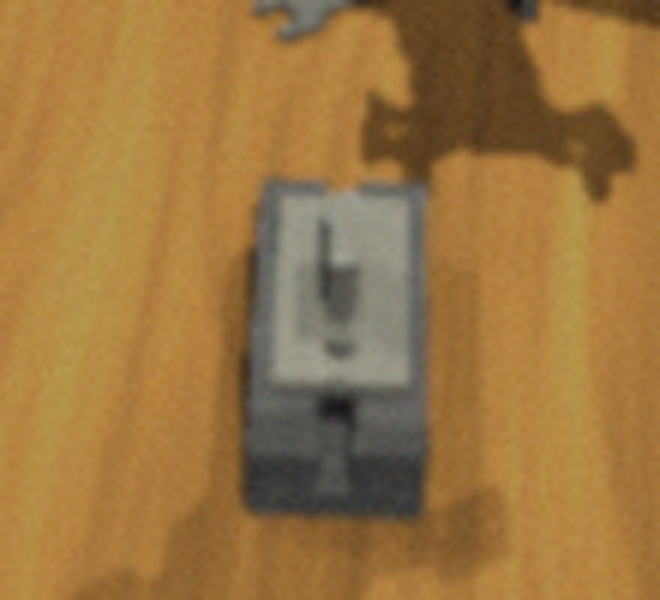

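View pics/t5.png

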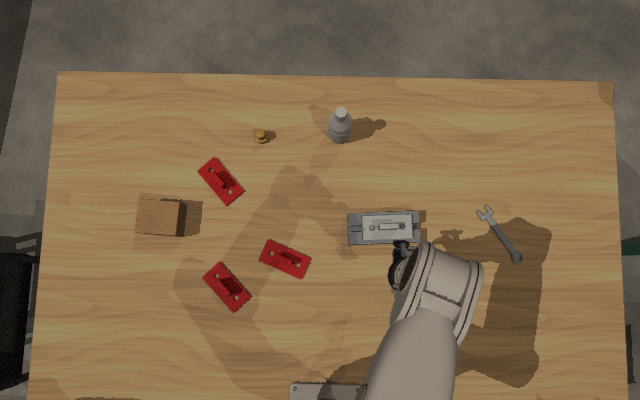

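The top crop shows both studs in the holes, at crop (271,223) and (515,213). The plate is parallel to the slot, and the other objects are where they were. I hand in.

```bash
python3 - <<'E'
from h import *
np.set_printoptions(precision=1,suppress=True)
c=imaging.read_camera("top")
P=[toz(c,*cr(u,v,8,338,200),53) for u,v in [(192,128),(587,115),(600,305),(203,322)]]
d=P[1]-P[0]+P[2]-P[3]
print(np.mean(P,0),np.degrees(np.arctan2(d[1],d[0])),[np.linalg.norm(P[i]-P[i-1]) for i in range(4)])
print(manip.sign_off())
E
```

```text
[ 511.6 -152.8   53. ] -86.45581901133644 [np.float64(64.40301619300027), np.float64(131.1063127546589), np.float64(63.07845126590519), np.float64(131.04845517605247)]
the job is handed in; nothing more can be done
None
```

The aluminium plate is fitted over both studs and seated on the block. I released it, moved the arm clear, and handed the job in at about 13.5 s on the clock. No verdict is reported, so the checks below are mine.

**How it went:** I gripped the plate by its rib. The stud ends were visible from above, about 7 mm off the block's middle along the slot, so I lined the plate up over them. The holes dropped over the studs on the first careful descent, so no sliding search was needed. The plate touched down at the expected height with about 8 N of contact.

**Last checks:**
- **Fit:** Both stud ends show in the holes, in the top picture after release.
- **Alignment:** The plate is about 8 mm from the block's middle along the slot and about 0.5 mm across it. Its angle matches the slot within about 0.1°.
- **Flushness:** I judged this from the seating height and the pictures, not from a separate tilt measurement.
- **Bystanders:** The bottle, carton, wrench, fitting and red look-alikes look unmoved in the top picture.

**Disagreements:** Wrist-camera and top-camera positions differed by up to 2 mm. One rib reading was about 4 mm out, because it used picture points taken while the arm was still settling. The held weight read 2–4 N because the force reading was noisy.

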